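# Gauge filter cartridges and lock the sound ones into quick couplers

## Task

Fit the filter cartridges to the purge manifold. First try each one on the gauge pin, in the order red, yellow, green, blue of those that are there: a sound one slides all the way down onto the boss, a faulty one stops on the tip of the pin. Every sound one goes into a coupler of its own - pull the coupler's blue sleeve down until it stays back, push the cartridge straight in until the sleeve springs up and locks it - and every faulty one goes into the red tray; both sleeves must be up at the end, and the note block and the marker stay where they lie.

Things in the scene. Friction and masses are not known exactly. Their poses are not given: they have to be found in the camera images.
- cartridge_red: Upright filter cartridge, 88 mm high, about 0.16 kg: white body 42 mm thick, 50 mm high, with red band and red spot on its grey cap, over a steel stem 26 mm thick, 38 mm long (12 mm lip with tapered foot, 10 mm groove, neck). Origin: centre of the stem's foot; z up its axis. Bore in the foot, 22 mm deep: 13 mm wide if sound, 5 mm if faulty; not visible from above. May be absent.
- cartridge_yellow: Upright filter cartridge, 88 mm high, about 0.16 kg: white body 42 mm thick, 50 mm high, with yellow band and yellow spot on its grey cap, over a steel stem 26 mm thick, 38 mm long (12 mm lip with tapered foot, 10 mm groove, neck). Origin: centre of the stem's foot; z up its axis. Bore in the foot, 22 mm deep: 13 mm wide if sound, 5 mm if faulty; not visible from above. May be absent.
- cartridge_green: Upright filter cartridge, 88 mm high, about 0.16 kg: white body 42 mm thick, 50 mm high, with green band and green spot on its grey cap, over a steel stem 26 mm thick, 38 mm long (12 mm lip with tapered foot, 10 mm groove, neck). Origin: centre of the stem's foot; z up its axis. Bore in the foot, 22 mm deep: 13 mm wide if sound, 5 mm if faulty; not visible from above. May be absent.
- cartridge_blue: Upright filter cartridge, 88 mm high, about 0.16 kg: white body 42 mm thick, 50 mm high, with blue band and blue spot on its grey cap, over a steel stem 26 mm thick, 38 mm long (12 mm lip with tapered foot, 10 mm groove, neck). Origin: centre of the stem's foot; z up its axis. Bore in the foot, 22 mm deep: 13 mm wide if sound, 5 mm if faulty; not visible from above. May be absent.
- rack: Fixed wooden storage rack, 60 x 256 mm, top 46 mm high; four openings 32 mm square along its y axis, centres at y = -93, -31, +31, +93 mm. A cartridge hangs in an opening, its body's underside on the rack's top (foot 8 mm above the table). Origin: centre of the underside.
- gauge: Loose gauge, 0.7 kg: round foot 80 mm wide, 16 mm high; a boss 30 mm wide rises to 30 mm, and from it a brass pin 10 mm thick with a tapered tip rises to 48 mm. Origin: centre of the underside; z up. A sound cartridge slides down until its foot stands on the boss, 30 mm above the origin; a faulty one stops with its foot on the tip, at 48 mm.
- gauge_tip (a point): Top of the gauge pin, 48 mm above the gauge's underside, on its axis.
- reject_tray: Loose red plastic tray, 0.6 kg, 130 (x) x 160 (y) x 32 mm high, walls and floor 5 mm. Origin: centre of the underside.
- manifold: Fixed aluminium manifold, 90 (x) x 220 (y) mm, deck 40 mm high, with two upright quick couplers at y = +55 (coupler 1) and y = -55 mm (coupler 2), x = 0. Origin: centre of the underside. A small brass and blue tap of 64 mm height stands between the couplers.
- sticky_notes: Yellow note block, 76 x 76 x 14 mm, lying on the table: a bystander. Origin: centre of its underside.
- marker: Marker pen, 135 mm long, 17 mm thick, lying on the table: a bystander. Origin: centre of its underside.
- coupler_1_mouth (a point): Centre of the open top of coupler 1's fixed steel tube (29 mm inside, 36 mm outside diameter), 90 mm above the table; z up. When coupled, a cartridge's foot is 36 to 38 mm below it. A sprung ejector (1 to 3 N) is met 14 mm down when the sleeve is held back; jaws block the tube 18 mm down when the sleeve is up.
- sleeve_1_grip (a point): Point on the axis of coupler 1's blue sleeve, 16 mm above the underside of its flange; moves with it. The sleeve is a barrel 46 mm in diameter and 30 mm high round the tube, with a flange 58 mm in diameter and 5 mm thick at its foot. Sleeve up, the flange's underside is 58 mm and the barrel's top 88 mm above the table.
- sleeve_1 (a joint): How far coupler 1's sleeve is pulled down (m): 0 up, 0.016 the stop; a spring of 3 to 7 N pushes it up. Pulled down past 0.0125 and let go, it stays held back at about 0.010. A cartridge then pushed fully in (10 to 15 N) frees it: it springs up to 0 and locks the cartridge.
- coupler_2_mouth (a point): Centre of the open top of coupler 2's fixed steel tube (29 mm inside, 36 mm outside diameter), 90 mm above the table; z up. When coupled, a cartridge's foot is 36 to 38 mm below it. A sprung ejector (1 to 3 N) is met 14 mm down when the sleeve is held back; jaws block the tube 18 mm down when the sleeve is up.
- sleeve_2_grip (a point): Point on the axis of coupler 2's blue sleeve, 16 mm above the underside of its flange; moves with it. The sleeve is a barrel 46 mm in diameter and 30 mm high round the tube, with a flange 58 mm in diameter and 5 mm thick at its foot. Sleeve up, the flange's underside is 58 mm and the barrel's top 88 mm above the table.
- sleeve_2 (a joint): How far coupler 2's sleeve is pulled down (m): 0 up, 0.016 the stop; a spring of 3 to 7 N pushes it up. Pulled down past 0.0125 and let go, it stays held back at about 0.010. A cartridge then pushed fully in (10 to 15 N) frees it: it springs up to 0 and locks the cartridge.

How it is judged:
On the way, in this order (a step that is already met when the one before it is completed fails the run):
1. the red cartridge is tried on the gauge pin: resting on the tip of the pin (horizontal distance between cartridge_red and gauge below 0.005 m and angle between cartridge_red's own z axis and vertical below 0.12 rad and z of cartridge_red in the frame of gauge between 0.043 and 0.053 m and contact force between cartridge_red and gauge above 0.2 N), for 0.2 s.
2. the yellow cartridge is tried on the gauge pin: fully down on the boss (horizontal distance between cartridge_yellow and gauge below 0.005 m and angle between cartridge_yellow's own z axis and vertical below 0.12 rad and z of cartridge_yellow in the frame of gauge between 0.025 and 0.035 m), for 0.2 s.
3. the green cartridge is tried on the gauge pin: resting on the tip of the pin (horizontal distance between cartridge_green and gauge below 0.005 m and angle between cartridge_green's own z axis and vertical below 0.12 rad and z of cartridge_green in the frame of gauge between 0.043 and 0.053 m and contact force between cartridge_green and gauge above 0.2 N), for 0.2 s.
4. the blue cartridge is tried on the gauge pin: fully down on the boss (horizontal distance between cartridge_blue and gauge below 0.005 m and angle between cartridge_blue's own z axis and vertical below 0.12 rad and z of cartridge_blue in the frame of gauge between 0.025 and 0.035 m), for 0.2 s.
At the end, for the whole second after the job is handed in: Every sound cartridge (yellow, blue) is in a coupler: upright, within 5 mm of its axis, foot 33 to 42 mm below the mouth; every faulty one (red, green) lies or stands at rest in the red tray (foot below 55 mm); both sleeves are up (less than 3 mm pulled down) (x of cartridge_red in the frame of reject_tray between -0.06 and 0.06 m and y of cartridge_red in the frame of reject_tray between -0.075 and 0.075 m and height (world z) of each of cartridge_red, cartridge_green below 0.055 m and linear speed of each of cartridge_red, cartridge_green below 0.03 m/s and ((horizontal distance between cartridge_yellow and coupler_1_mouth below 0.005 m and z of cartridge_yellow in the frame of coupler_1_mouth between -0.042 and -0.033 m and angle between cartridge_yellow's own z axis and vertical below 0.12 rad) or (horizontal distance between cartridge_yellow and coupler_2_mouth below 0.005 m and z of cartridge_yellow in the frame of coupler_2_mouth between -0.042 and -0.033 m and angle between cartridge_yellow's own z axis and vertical below 0.12 rad)) and x of cartridge_green in the frame of reject_tray between -0.06 and 0.06 m and y of cartridge_green in the frame of reject_tray between -0.075 and 0.075 m and ((horizontal distance between cartridge_blue and coupler_1_mouth below 0.005 m and z of cartridge_blue in the frame of coupler_1_mouth between -0.042 and -0.033 m and angle between cartridge_blue's own z axis and vertical below 0.12 rad) or (horizontal distance between cartridge_blue and coupler_2_mouth below 0.005 m and z of cartridge_blue in the frame of coupler_2_mouth between -0.042 and -0.033 m and angle between cartridge_blue's own z axis and vertical below 0.12 rad)) and value of joint each of sleeve_1, sleeve_2 below 0.003 m); the robot touches nothing.
It fails at once if the note block is pushed more than 3 cm from its place (distance of sticky_notes from where it was at the start of the episode above 0.03 m).
It fails at once if the marker is pushed more than 3 cm from its place (distance of marker from where it was at the start of the episode above 0.03 m).
Of cartridge_red, cartridge_yellow, cartridge_green, cartridge_blue only 3 to 4 are there at a start; the rules pass over those that are not, and their reading is None.
At some moment in a run one of gauge may be knocked a few centimetres aside while the robot is not near it.
It also fails if it takes over 210 s, if anything falls off the work surface, if the arm or the gripper's body presses on something with over 40 N, if the wrist force passes 120 N, or if a joint passes its speed limit or range.

## Robot

A 6-joint arm with a two-finger parallel gripper is mounted at the origin on a cart in front of the work surface, level with it; the furniture and walls round the work are solid. World frame = base frame: x ahead of the robot, y to its left, z up, the work surface at z = 0. Lengths are in m, angles in rad, forces in N, time in s.
With the tool pointing down it reaches from about 0.3 to 0.75 m from the base axis. Payload 8.5 kg.
Tool frame: the origin (TCP) lies on the centre line of the jaws, within the pads' length; the fingertips stand 17 mm ahead of it and the grasp point (between the pads) lies 2 mm behind it (ctrl.finger_overhang is the distance from the TCP to the fingertips, in m); z points along the fingers, y is the line along which they close (so a half turn about z gives the same grasp; the last joint's range is limited). The gripper opens to 88 mm and grips with 3 to 60 N. Pads are 18 mm wide; open, the fingers measure 123 mm over their backs; the gripper's body (75 mm by 187 mm) begins 45 mm behind the grasp point.
Start: joints at [1.127, 0.381, 1.297, -0, 1.464, -0.215], TCP at [0.125, 0.536, 0.256] pointing down, gripper open.
Joint ranges: [-3.11, 3.11], [-0.89, 2.33], [0.22, 2.48], [-1.42, 4.56], [0.17, 2.85], [-2.88, 2.88]. Speed limits (rad/s): [2.39, 2.39, 3.14, 3.14, 3.14, 3.14].

## Interface

Orientations are given as a rotation vector (axis times angle).
In Python, from plant import ctrl gives the robot as it stands. The module is installed in compiled form; this text tells all that it offers.
- The arm moves only by the tool play_rows, never from a script. Its argument "targets" is a list of rows, each an object of numbers: "x", "y", "z": the shift along the world's x, y, z in cm; "rx", "ry", "rz": the turn, a rotation vector about the world's x, y, z in degrees. In form: [{"x": .., "y": .., "z": .., "rx": .., "ry": .., "rz": ..}, ...]. A call has 1 to 8 rows; each row is the pose to reach, as a shift and turn from the pose commanded when the call began; what a row does not reach only later rows make up. A row lasts 1/10 s, in which the tool goes at most 50 mm and 8.59 degrees, less where a joint would pass 70% of its speed; a pose out of reach is approached as far as the arm can. A call with a gripper value outside its range is refused whole. "gripper" is the closure, from -1 (fully open) to 1 (shut), so that 0 is half open, set as the call begins (left out, the last holds). The fingers move at their own pace and stop on an object; "squeeze" is the grip in N (left out, the last holds). Time passes only in rows, so rows that repeat a pose let the fingers close. It gives the time, the measured TCP pose, the force, the opening and the grip force at its end, in the units of the state.
- ctrl.read_state(): the state, without advancing time (a new reading comes with each control period).
- ctrl.get_image(name): name is "scene" or "top"; returns the picture (384x512x3 uint8, red, green, blue); there is no depth.
- ctrl.camera_info(name): a dict with "camera_matrix" (3x3 intrinsics, pixels), "world_to_cam" (4x4, takes a point from world to camera coordinates). Camera axes: x right, y down, z forward; pixel columns grow to the right and rows downward; lengths in m; the calibration is good to about 2 mm. A picture is of the moment at which its call begins. camera_info takes no time and is no camera call.
- ctrl.finish_job(): hands the job in; it is judged then, once.
The state is a dict: "t": time; "joint_pos": joint angles; "qvel": joint speeds; "joint_torque": joint torques, N m; "ee_pos": TCP position; "ee_rot": TCP orientation; "contact_force": force on the tool from outside, world axes, zero at the start; "moment": the same for the moment, N m; "finger_gap": finger opening in m; "grip_force": force on a finger pad.
Only numpy, scipy, OpenCV 4.12 (cv2) and the standard library are available. Lean on these libraries where they do the work, as an engineer would, in place of code of your own. Each camera call takes 0.05 s, during which the arm holds its last target. There are 200 camera calls.

## Working session

There is one attempt and no reset: what is moved stays moved. The work goes in short steps, Python scripts to look and compute and a tool call to move; the robot and the scene stay as the last step left them, time stands still between calls to the robot, and variables do not carry over. Pictures are saved under pics/ and viewed, at most 14 in all, crops included, and the job is handed in when it is done.

Besides the shell and the picture viewer there is one more tool, called after "Call:" as name(argument=value, ...) on one line, values as JSON. play_rows: Moves the arm, as the interface text tells. Its arguments: {"type":"object","properties":{"targets":{"type":"array"},"gripper":{"type":"number"},"squeeze":{"type":"number"}},"required":["targets"]}

```bash
mkdir -p pics; python3 - <<'E'
from plant import ctrl
import cv2,numpy as np
for n in("scene","top"):
    cv2.imwrite(f"pics/{n}0.png",ctrl.get_image(n)[:,:,::-1])
    c=ctrl.camera_info(n);print(np.round(c["camera_matrix"],1).tolist(),np.round(c["world_to_cam"],3).tolist())
s=ctrl.read_state();print(s["ee_pos"],s["ee_rot"],s["finger_gap"],ctrl.finger_overhang)
E
```

```text
[[382.0, 0.0, 255.2], [0.0, 382.0, 194.5], [0.0, 0.0, 1.0]] [[0.826, -0.564, 0.012, -0.459], [-0.423, -0.635, -0.646, 0.248], [0.372, 0.529, -0.763, 1.011], [0.0, 0.0, 0.0, 1.0]]
[[350.5, 0.0, 255.3], [0.0, 350.5, 193.6], [0.0, 0.0, 1.0]] [[0.012, -0.999, -0.036, -0.049], [-0.983, -0.005, -0.182, 0.541], [0.182, 0.037, -0.983, 0.89], [0.0, 0.0, 0.0, 1.0]]
[0.12464563 0.53545271 0.25522435] [-3.58549729e-01 -3.12066713e+00  1.93703147e-03] 0.08813700720203388 0.017
```

View pics/scene0.png

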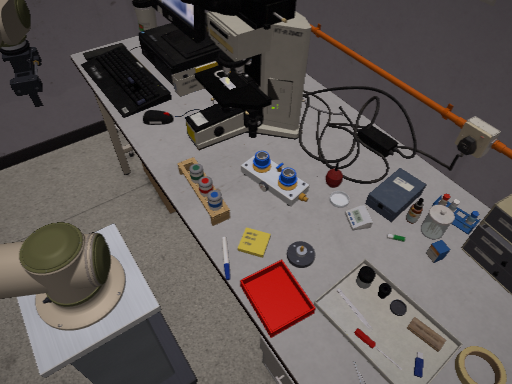

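View pics/top0.png

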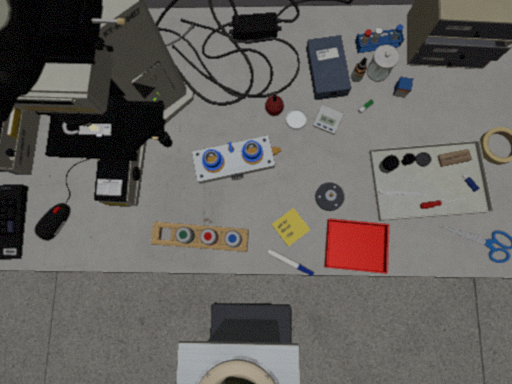

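Both views show three cartridges in the rack (top view: green at 184,234; red 208,236; blue 232,238), an empty slot at 163, the gauge at 330,195, the tray at 357,245 and the couplers at 212,158 and 252,151. No yellow one is visible. I'll enlarge the top view.

```bash
python3 - <<'E'
import cv2,numpy as np
a=cv2.imread("pics/top0.png")[125:285,145:405]
a=cv2.resize(a,None,fx=3,fy=3,interpolation=cv2.INTER_CUBIC)
cv2.imwrite("pics/topc.png",a)
E
```

```text
(no output)
```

View pics/topc.png

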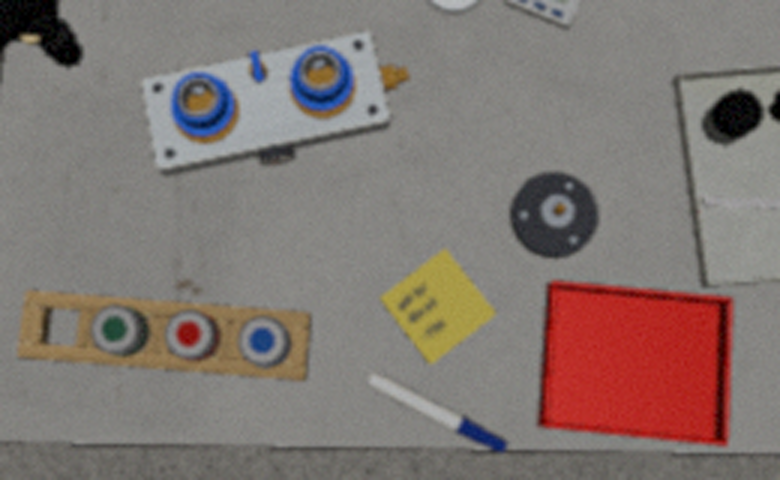

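```bash
cat > h.py <<'E'
import numpy as np,cv2
from plant import ctrl
def P(cam,uv,z):
    c=ctrl.camera_info(cam);K=np.array(c["camera_matrix"]);T=np.array(c["world_to_cam"])
    d=T[:3,:3].T@np.linalg.solve(K,[uv[0],uv[1],1]);o=-T[:3,:3].T@T[:3,3]
    return (o+d*(z-o[2])/d[2])[:2]
def proj(cam,p):
    c=ctrl.camera_info(cam);q=np.array(c["world_to_cam"])@[*p,1];q=np.array(c["camera_matrix"])@q[:3];return q[:2]/q[2]
C=lambda x,y:((x+.5)/3-.5+145,(y+.5)/3-.5+125)
E
python3 - <<'E'
from h import *
np.set_printoptions(precision=4,suppress=True)
r=lambda pts,z:np.array([P("top",C(*p),z) for p in pts])
m=r([(143,79),(370,33),(389,121),(163,171)],.04);print("man",m,m.mean(0),np.linalg.norm(m-np.roll(m,1,0),axis=1))
k=r([(25,290),(311,312),(305,380),(18,357)],.046);print("rack",k,k.mean(0),np.linalg.norm(k-np.roll(k,1,0),axis=1))
t=r([(549,282),(733,297),(727,443),(540,427)],.032);print("tray",t,t.mean(0),np.linalg.norm(t-np.roll(t,1,0),axis=1))
print("gauge",r([(555,215)],.014),r([(559,209)],.048))
print("mouth",r([(200,97),(321,70)],.09),"caps",r([(114,328),(189,334),(263,341)],.096))
print("notes",r([(438,307)],.014),"marker",r([(371,377),(503,447)],.01))
print("scene gauge",P("scene",(301,254),.014),"caps",[P("scene",q,.096) for q in((196,170),(205,184),(214,197))])
E
```

```text
man [[ 0.6628  0.1329]
 [ 0.7074 -0.0775]
 [ 0.623  -0.0953]
 [ 0.5755  0.1106]] [0.6422 0.0177] [0.0902 0.2151 0.0862 0.2113]
rack [[ 0.465   0.2288]
 [ 0.4477 -0.027 ]
 [ 0.3886 -0.0227]
 [ 0.4058  0.2312]] [0.4267 0.1026] [0.0593 0.2564 0.0593 0.2544]
tray [[ 0.4774 -0.2381]
 [ 0.4654 -0.3992]
 [ 0.3393 -0.3869]
 [ 0.3508 -0.2271]] [ 0.4082 -0.3128] [0.1271 0.1615 0.1267 0.1602]
gauge [[ 0.5413 -0.2482]] [[ 0.5406 -0.2459]]
mouth [[ 0.6308  0.0706]
 [ 0.6554 -0.035 ]] caps [[0.4287 0.1349]
 [0.4243 0.0717]
 [0.4191 0.0097]]
notes [[ 0.4559 -0.1405]] marker [[ 0.3926 -0.0801]
 [ 0.3325 -0.1975]]
scene gauge [ 0.5413 -0.2476] caps [array([0.4229, 0.1282]), array([0.4175, 0.0631]), array([0.4142, 0.0052])]
```

```bash
python3 - <<'E'
import cv2
a=cv2.imread("pics/scene0.png")[140:335,170:330]
cv2.imwrite("pics/scenec.png",cv2.resize(a,None,fx=3,fy=3,interpolation=cv2.INTER_CUBIC))
E
```

```text
(no output)
```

View pics/scenec.png

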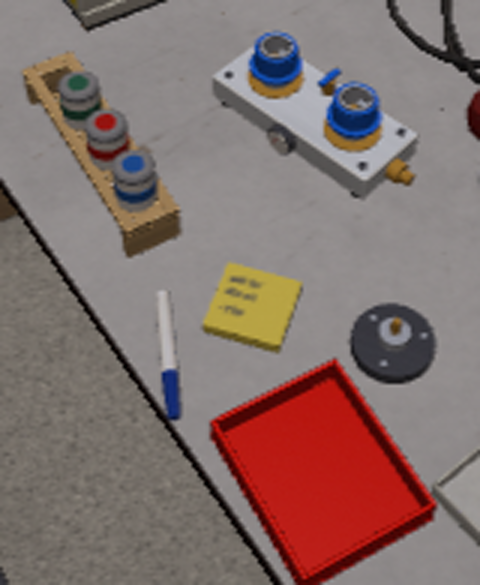

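Call:
play_rows(targets=[{"x": 15, "y": -23, "rz": -40}, {"x": 15, "y": -23, "rz": -40}, {"x": 15, "y": -23, "rz": -40}, {"x": 15, "y": -23, "rz": -40}, {"x": 15, "y": -23, "rz": -40}, {"x": 30, "y": -46.4, "rz": -80.8}, {"x": 30, "y": -46.4, "rz": -80.8}, {"x": 30, "y": -46.4, "rz": -80.8}], gripper=-1, squeeze=25)

```text
schema error: expected keys x, y, z, rx, ry, rz
```

```bash
python3 - <<'E'
from h import *
np.set_printoptions(precision=4,suppress=True)
S=lambda x,y:((x+.5)/3-.5+170,(y+.5)/3-.5+140)
for n,p,z in[("tip",(397,325),.048),("m1",(278,46),.09),("m2",(355,98),.09),("g",(78,83),.096),("r",(105,122),.096),("b",(133,163),.096)]: print(n,P("scene",S(*p),z))
s=ctrl.read_state();print(s["ee_pos"],s["ee_rot"],s["t"])
E
```

```text
tip [ 0.5395 -0.2486]
m1 [0.6325 0.0752]
m2 [ 0.6543 -0.0307]
g [0.4275 0.1387]
r [0.4239 0.0764]
b [0.4199 0.0149]
[0.1246 0.5355 0.2552] [-0.3585 -3.1207  0.0019] 0.1
```

Call:
play_rows(targets=[{"x": 15, "y": -23, "z": 0, "rx": 0, "ry": 0, "rz": -40}, {"x": 15, "y": -23, "z": 0, "rx": 0, "ry": 0, "rz": -40}, {"x": 15, "y": -23, "z": 0, "rx": 0, "ry": 0, "rz": -40}, {"x": 15, "y": -23, "z": 0, "rx": 0, "ry": 0, "rz": -40}, {"x": 15, "y": -23, "z": 0, "rx": 0, "ry": 0, "rz": -40}, {"x": 30, "y": -46.4, "z": 0, "rx": 0, "ry": 0, "rz": -80.8}, {"x": 30, "y": -46.4, "z": 0, "rx": 0, "ry": 0, "rz": -80.8}, {"x": 30, "y": -46.4, "z": 0, "rx": 0, "ry": 0, "rz": -80.8}], gripper=-1, squeeze=25)

```text
t: 0.9
ee_pos: [0.3428, 0.1981, 0.2558]
ee_rot: [2.003, 2.42, 0.0]
contact_force: [0.2, 1.4, 0.5]
finger_gap: 0.0883
grip_force: 0.0
```

```bash
python3 - <<'E'
from h import *
np.set_printoptions(precision=4,suppress=True)
for cam in("top","scene"):
    a=cv2.imread(f"pics/{cam}0.png");h=cv2.cvtColor(a,cv2.COLOR_BGR2HSV)
    boxes={"top":dict(g=(175,226,194,242),r=(199,228,217,245),b=(223,230,241,248)),"scene":dict(g=(188,160,206,174),r=(197,175,214,188),b=(206,187,224,200))}[cam]
    for k,(x0,y0,x1,y1) in boxes.items():
        w=h[y0:y1,x0:x1]; hu=w[...,0].astype(int);
        m=(w[...,1]>110)&{"g":(hu>40)&(hu<95),"r":(hu<10)|(hu>170),"b":(hu>100)&(hu<130)}[k]
        n,l,st,ce=cv2.connectedComponentsWithStats(m.astype(np.uint8))
        for i in range(1,n):
            if st[i,4]>8: print(cam,k,st[i,4],ce[i]+[x0,y0],P(cam,ce[i]+[x0,y0],.096))
s=ctrl.read_state();print(s["ee_pos"],s["ee_rot"],s["t"])
E
```

```text
top g 31 [182.5806 234.4516] [0.4276 0.135 ]
top r 49 [207.4286 235.6735] [0.4251 0.0723]
top b 46 [231.913 238.   ] [0.42   0.0108]
scene g 19 [195.3158 167.2632] [0.4267 0.1396]
scene r 34 [204.8824 180.2353] [0.4246 0.0764]
scene b 32 [213.9062 194.0625] [0.4196 0.0149]
[0.3428 0.1981 0.2558] [2.0034 2.4199 0.0002] 0.9
```

Call:
play_rows(targets=[{"x": 7, "y": -11, "z": 0, "rx": 0, "ry": 0, "rz": -10}, {"x": 7, "y": -11, "z": 0, "rx": 0, "ry": 0, "rz": -10}, {"x": 7, "y": -11, "z": 0, "rx": 0, "ry": 0, "rz": -10}, {"x": 7, "y": -11, "z": 0, "rx": 0, "ry": 0, "rz": -10}, {"x": 7, "y": -11, "z": 0, "rx": 0, "ry": 0, "rz": -10}])

```text
t: 1.4
ee_pos: [0.4122, 0.0898, 0.2554]
ee_rot: [-2.201, -2.241, 0.001]
contact_force: [-0.8, 0.1, 0.6]
finger_gap: 0.0879
grip_force: 0.0
```

```bash
cat >> h.py <<'E'
def st():
    s=ctrl.read_state();r=cv2.Rodrigues(np.array(s["ee_rot"]))[0]
    print("t",round(s["t"],2),"pos",np.round(np.array(s["ee_pos"])*100,2),"yaw",round(np.degrees(np.arctan2(r[1,1],r[0,1])),2),"z",np.round(r[:,2],3),"gap",round(s["finger_gap"]*1e3,1),"F",np.round(s["contact_force"],1),"grip",round(s["grip_force"],1))
E
python3 -c "
from h import *
st()"
```

```text
t 1.4 pos [41.22  8.98 25.54] yaw 1.03 z [-0.001  0.    -1.   ] gap 87.9 F [-0.8  0.1  0.6] grip 0.0
```

Call:
play_rows(targets=[{"x": 1.3, "y": -1.6, "z": -4, "rx": 0, "ry": 0, "rz": -5}, {"x": 1.3, "y": -1.6, "z": -8, "rx": 0, "ry": 0, "rz": -5}, {"x": 1.3, "y": -1.6, "z": -12, "rx": 0, "ry": 0, "rz": -5}, {"x": 1.3, "y": -1.6, "z": -15, "rx": 0, "ry": 0, "rz": -5}, {"x": 1.3, "y": -1.6, "z": -17.5, "rx": 0, "ry": 0, "rz": -5}, {"x": 1.3, "y": -1.6, "z": -18.4, "rx": 0, "ry": 0, "rz": -5}, {"x": 1.3, "y": -1.6, "z": -18.4, "rx": 0, "ry": 0, "rz": -5}])

```text
t: 2.1
ee_pos: [0.4247, 0.0748, 0.0714]
ee_rot: [-2.293, -2.145, 0.002]
contact_force: [0.5, 0.6, 0.4]
finger_gap: 0.088
grip_force: 0.0
```

```bash
python3 -c "
from h import *
st()
for cam,c in(('top',(207,236)),('scene',(205,180))):
    a=ctrl.get_image(cam)[:,:,::-1];cv2.imwrite(f'pics/{cam}1.png',a)
    print(cam,proj(cam,(.425,.074,.096)))
t=cv2.imread('pics/top1.png')[190:280,155:265];s=cv2.imread('pics/scene1.png')[135:225,155:265]
cv2.imwrite('pics/a1.png',cv2.resize(np.hstack([t,s]),None,fx=3.6,fy=3.6,interpolation=cv2.INTER_CUBIC))"
```

```text
t 2.1 pos [42.47  7.48  7.14] yaw -3.81 z [-0.002  0.    -1.   ] gap 88.0 F [0.5 0.6 0.4] grip 0.0
top [206.7436685  235.71932176]
scene [205.40250978 180.67078036]
```

View pics/a1.png

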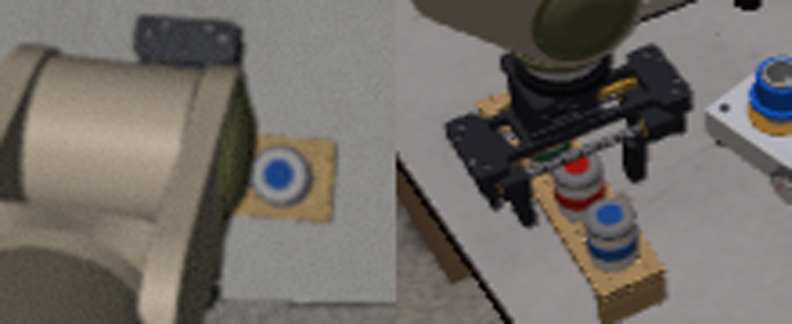

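Call:
play_rows(targets=[{"x": 0, "y": 0, "z": 0, "rx": 0, "ry": 0, "rz": 0}, {"x": 0, "y": 0, "z": 0, "rx": 0, "ry": 0, "rz": 0}, {"x": 0, "y": 0, "z": 0, "rx": 0, "ry": 0, "rz": 0}, {"x": 0, "y": 0, "z": 0, "rx": 0, "ry": 0, "rz": 0}, {"x": 0, "y": 0, "z": 0, "rx": 0, "ry": 0, "rz": 0}], gripper=1, squeeze=25)

```text
t: 2.7
ee_pos: [0.4254, 0.074, 0.0719]
ee_rot: [2.296, 2.145, 0.0]
contact_force: [0.6, 0.5, 0.5]
finger_gap: 0.0502
grip_force: 0.0
```

```bash
python3 -c "
from h import *
st()"
```

```text
t 2.7 pos [42.54  7.4   7.19] yaw -3.9 z [ 0.  0. -1.] gap 50.2 F [0.6 0.5 0.5] grip 0.0
```

Call:
play_rows(targets=[{"x": 0, "y": 0, "z": 0, "rx": 0, "ry": 0, "rz": 0}, {"x": 0, "y": 0, "z": 0, "rx": 0, "ry": 0, "rz": 0}, {"x": 0, "y": 0, "z": 0, "rx": 0, "ry": 0, "rz": 0}, {"x": 0, "y": 0, "z": 4, "rx": 0, "ry": 0, "rz": 0}, {"x": 0, "y": 0, "z": 8, "rx": 0, "ry": 0, "rz": 0}, {"x": 0, "y": 0, "z": 9, "rx": 0, "ry": 0, "rz": 0}])

```text
t: 3.3
ee_pos: [0.4265, 0.074, 0.1647]
ee_rot: [2.292, 2.142, 0.006]
contact_force: [0.3, 0.8, -2.3]
finger_gap: 0.0415
grip_force: 25.0
```

```bash
python3 -c "
from h import *
st()"
```

```text
t 3.3 pos [42.65  7.4  16.47] yaw -3.88 z [ 0.006 -0.001 -1.   ] gap 41.5 F [ 0.3  0.8 -2.3] grip 25.0
```

Call:
play_rows(targets=[{"x": 5.7, "y": -16, "z": 0, "rx": 0, "ry": 0, "rz": 0}, {"x": 5.7, "y": -16, "z": 0, "rx": 0, "ry": 0, "rz": 0}, {"x": 5.7, "y": -16, "z": 0, "rx": 0, "ry": 0, "rz": 0}, {"x": 11.5, "y": -32.1, "z": 0, "rx": 0, "ry": 0, "rz": 0}, {"x": 11.5, "y": -32.1, "z": 0, "rx": 0, "ry": 0, "rz": 0}, {"x": 11.5, "y": -32.1, "z": 0, "rx": 0, "ry": 0, "rz": 0}, {"x": 11.5, "y": -32.1, "z": 0, "rx": 0, "ry": 0, "rz": 0}, {"x": 11.5, "y": -32.1, "z": 0, "rx": 0, "ry": 0, "rz": 0}])

```text
t: 4.1
ee_pos: [0.5408, -0.2515, 0.1595]
ee_rot: [-2.3, -2.14, 0.001]
contact_force: [-0.7, 0.5, -1.4]
finger_gap: 0.0413
grip_force: 25.0
```

```bash
python3 -c "
from h import *
st()"
```

```text
t 4.1 pos [ 54.08 -25.15  15.95] yaw -4.13 z [-0.001 -0.    -1.   ] gap 41.3 F [-0.7  0.5 -1.4] grip 25.0
```

Call:
play_rows(targets=[{"x": 0, "y": 0, "z": -2, "rx": 0, "ry": 0, "rz": 0}, {"x": 0, "y": 0, "z": -2.4, "rx": 0, "ry": 0, "rz": 0}, {"x": 0, "y": 0, "z": -2.4, "rx": 0, "ry": 0, "rz": 0}])

```text
t: 4.4
ee_pos: [0.5398, -0.2462, 0.1365]
ee_rot: [-2.293, -2.143, 0.001]
contact_force: [-0.4, 0.1, -1.2]
finger_gap: 0.0411
grip_force: 25.0
```

```bash
python3 -c "
from h import *
st()
for cam in('top','scene'):
    cv2.imwrite(f'pics/{cam}2.png',ctrl.get_image(cam)[:,:,::-1])
    p=np.array(ctrl.read_state()['ee_pos'])
    print(cam,proj(cam,p-[0,0,.064]),proj(cam,(.541,-.2475,.048)),proj(cam,(.541,-.2475,.0)))
t=cv2.imread('pics/top2.png')[160:250,280:390];s=cv2.imread('pics/scene2.png')[195:285,245:355]
cv2.imwrite('pics/a2.png',cv2.resize(np.hstack([t,s]),None,fx=3.6,fy=3.6,interpolation=cv2.INTER_CUBIC))"
```

```text
t 4.4 pos [ 53.98 -24.62  13.65] yaw -3.87 z [-0.002  0.002 -1.   ] gap 41.1 F [-0.4  0.1 -1.2] grip 25.0
top [332.9421356  192.72891195] [331.61443885 194.20332925] [328.54997426 197.30084438]
scene [302.81328981 242.07355083] [302.17327131 247.47089196] [300.37895521 256.63896479]
```

View pics/a2.png

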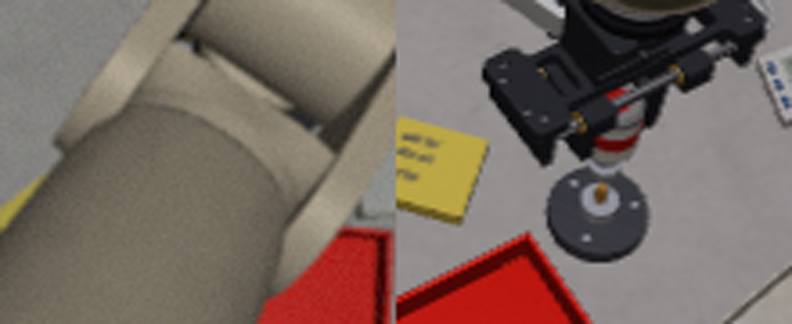

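Call:
play_rows(targets=[{"x": 0, "y": 0, "z": -1.5, "rx": 0, "ry": 0, "rz": 0}, {"x": 0, "y": 0, "z": -2.2, "rx": 0, "ry": 0, "rz": 0}, {"x": 0, "y": 0, "z": -2.4, "rx": 0, "ry": 0, "rz": 0}, {"x": 0, "y": 0, "z": -2.5, "rx": 0, "ry": 0, "rz": 0}, {"x": 0, "y": 0, "z": -2.6, "rx": 0, "ry": 0, "rz": 0}])

```text
t: 5.0
ee_pos: [0.5406, -0.2471, 0.1122]
ee_rot: [2.295, 2.144, 0.0]
contact_force: [-0.4, -1.0, -0.7]
finger_gap: 0.0413
grip_force: 25.0
```

```bash
python3 -c "
from h import *
st()"
```

```text
t 5.0 pos [ 54.06 -24.71  11.22] yaw -3.89 z [ 0.001 -0.001 -1.   ] gap 41.3 F [-0.4 -1.  -0.7] grip 25.0
```

Now to press slightly.

Call:
play_rows(targets=[{"x": 0, "y": 0, "z": -0.15, "rx": 0, "ry": 0, "rz": 0}, {"x": 0, "y": 0, "z": -0.25, "rx": 0, "ry": 0, "rz": 0}, {"x": 0, "y": 0, "z": -0.25, "rx": 0, "ry": 0, "rz": 0}, {"x": 0, "y": 0, "z": -0.25, "rx": 0, "ry": 0, "rz": 0}])

```text
t: 5.4
ee_pos: [0.5407, -0.2474, 0.1114]
ee_rot: [2.293, 2.143, 0.0]
contact_force: [-2.6, 1.3, 12.1]
finger_gap: 0.0412
grip_force: 25.0
```

```bash
python3 -c "
from h import *
st()
a=ctrl.get_image('scene')[:,:,::-1];cv2.imwrite('pics/a3.png',cv2.resize(a[195:285,265:345],None,fx=6,fy=6,interpolation=cv2.INTER_CUBIC))"
```

```text
t 5.4 pos [ 54.07 -24.74  11.14] yaw -3.89 z [ 0.002 -0.002 -1.   ] gap 41.2 F [-2.6  1.3 12.1] grip 25.0
```

View pics/a3.png

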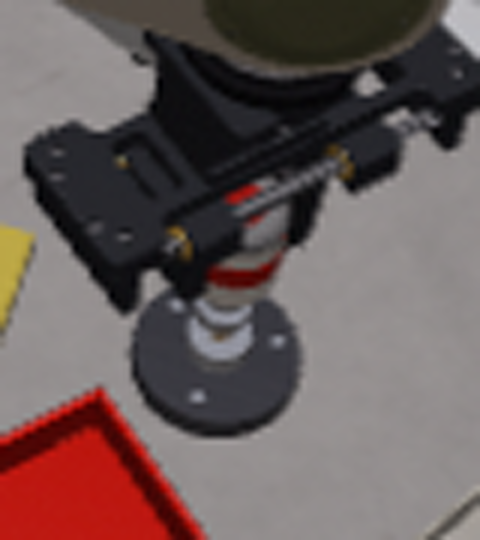

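Call:
play_rows(targets=[{"x": 0, "y": 0, "z": 0, "rx": 0, "ry": 0, "rz": 0}, {"x": 0, "y": 0, "z": 0, "rx": 0, "ry": 0, "rz": 0}, {"x": 0, "y": 0, "z": 4, "rx": 0, "ry": 0, "rz": 0}, {"x": -4, "y": -2, "z": 4, "rx": 0, "ry": 0, "rz": 0}, {"x": -8, "y": -5, "z": 4, "rx": 0, "ry": 0, "rz": 0}, {"x": -12, "y": -9, "z": 4, "rx": 0, "ry": 0, "rz": 0}, {"x": -12, "y": -9, "z": 4, "rx": 0, "ry": 0, "rz": 0}])

```text
t: 6.15
ee_pos: [0.4174, -0.3401, 0.1498]
ee_rot: [2.3, 2.139, -0.002]
contact_force: [0.2, 0.3, -1.6]
finger_gap: 0.0413
grip_force: 25.0
```

```bash
python3 -c "
from h import *
st()"
```

```text
t 6.15 pos [ 41.74 -34.01  14.98] yaw -4.15 z [-0.    -0.002 -1.   ] gap 41.3 F [ 0.2  0.3 -1.6] grip 25.0
```

Call:
play_rows(targets=[{"x": -1.4, "y": -0.9, "z": -3, "rx": 0, "ry": 0, "rz": 0}, {"x": -1.4, "y": -0.9, "z": -6, "rx": 0, "ry": 0, "rz": 0}, {"x": -1.4, "y": -0.9, "z": -7.6, "rx": 0, "ry": 0, "rz": 0}, {"x": -1.4, "y": -0.9, "z": -7.9, "rx": 0, "ry": 0, "rz": 0}, {"x": -1.4, "y": -0.9, "z": -8.05, "rx": 0, "ry": 0, "rz": 0}, {"x": -1.4, "y": -0.9, "z": -8.15, "rx": 0, "ry": 0, "rz": 0}])

```text
t: 6.75
ee_pos: [0.4069, -0.3463, 0.0687]
ee_rot: [2.294, 2.144, -0.0]
contact_force: [-2.9, 0.5, 8.1]
finger_gap: 0.0416
grip_force: 25.0
```

```bash
python3 -c "
from h import *
st()"
```

```text
t 6.75 pos [ 40.69 -34.63   6.87] yaw -3.87 z [ 0.001 -0.002 -1.   ] gap 41.6 F [-2.9  0.5  8.1] grip 25.0
```

Call:
play_rows(targets=[{"x": 0, "y": 0, "z": 0.07, "rx": 0, "ry": 0, "rz": 0}, {"x": 0, "y": 0, "z": 0.07, "rx": 0, "ry": 0, "rz": 0}, {"x": 0, "y": 0, "z": 0.07, "rx": 0, "ry": 0, "rz": 0}, {"x": 0, "y": 0, "z": 0.07, "rx": 0, "ry": 0, "rz": 0}, {"x": 0, "y": 0, "z": 3, "rx": 0, "ry": 0, "rz": 0}, {"x": 0, "y": 0, "z": 7, "rx": 0, "ry": 0, "rz": 0}, {"x": 0, "y": 0, "z": 11, "rx": 0, "ry": 0, "rz": 0}], gripper=-1)

```text
t: 7.45
ee_pos: [0.4061, -0.3457, 0.1789]
ee_rot: [-2.295, -2.144, -0.0]
contact_force: [0.6, 0.1, 0.1]
finger_gap: 0.088
grip_force: 0.0
```

```bash
python3 -c "
from h import *
st()"
```

```text
t 7.45 pos [ 40.61 -34.57  17.89] yaw -3.89 z [-0.001  0.001 -1.   ] gap 88.0 F [0.6 0.1 0.1] grip 0.0
```

Call:
play_rows(targets=[{"x": 1, "y": 24, "z": 0, "rx": 0, "ry": 0, "rz": 0}, {"x": 1, "y": 24, "z": 0, "rx": 0, "ry": 0, "rz": 0}, {"x": 1, "y": 24, "z": 0, "rx": 0, "ry": 0, "rz": 0}, {"x": 1, "y": 24, "z": 0, "rx": 0, "ry": 0, "rz": 0}, {"x": 2.1, "y": 48.2, "z": 0, "rx": 0, "ry": 0, "rz": 0}, {"x": 2.1, "y": 48.2, "z": 0, "rx": 0, "ry": 0, "rz": 0}, {"x": 2.1, "y": 48.2, "z": 0, "rx": 0, "ry": 0, "rz": 0}, {"x": 2.1, "y": 48.2, "z": 0, "rx": 0, "ry": 0, "rz": 0}])

```text
t: 8.25
ee_pos: [0.4233, 0.0556, 0.1781]
ee_rot: [2.296, 2.144, 0.001]
contact_force: [0.4, 0.8, -0.9]
finger_gap: 0.088
grip_force: 0.0
```

```bash
python3 -c "
from h import *
st()"
```

```text
t 8.25 pos [42.33  5.56 17.81] yaw -3.91 z [ 0.001 -0.    -1.   ] gap 88.0 F [ 0.4  0.8 -0.9] grip 0.0
```

Call:
play_rows(targets=[{"x": 0.4, "y": 8.1, "z": 0, "rx": 0, "ry": 0, "rz": 0}, {"x": 0.4, "y": 8.1, "z": 0, "rx": 0, "ry": 0, "rz": 0}, {"x": 0.4, "y": 8.1, "z": -4, "rx": 0, "ry": 0, "rz": 0}, {"x": 0.4, "y": 8.1, "z": -4, "rx": 0, "ry": 0, "rz": 0}])

```text
t: 8.65
ee_pos: [0.4256, 0.1353, 0.1351]
ee_rot: [-2.29, -2.144, 0.008]
contact_force: [-0.5, 0.1, 0.4]
finger_gap: 0.0881
grip_force: 0.0
```

```bash
python3 -c "
from h import *
st()"
```

```text
t 8.65 pos [42.56 13.53 13.51] yaw -3.78 z [-0.007 -0.    -1.   ] gap 88.1 F [-0.5  0.1  0.4] grip 0.0
```

Call:
play_rows(targets=[{"x": 0.1, "y": 0.1, "z": -3, "rx": 0, "ry": 0, "rz": 0}, {"x": 0.1, "y": 0.1, "z": -5.5, "rx": 0, "ry": 0, "rz": 0}, {"x": 0.1, "y": 0.1, "z": -6.4, "rx": 0, "ry": 0, "rz": 0}, {"x": 0.1, "y": 0.1, "z": -6.4, "rx": 0, "ry": 0, "rz": 0}])

```text
t: 9.05
ee_pos: [0.4287, 0.1351, 0.0739]
ee_rot: [-2.296, -2.143, 0.002]
contact_force: [0.1, 0.5, 0.3]
finger_gap: 0.088
grip_force: 0.0
```

Call:
play_rows(targets=[{"x": 0, "y": 0, "z": 0, "rx": 0, "ry": 0, "rz": 0}, {"x": 0, "y": 0, "z": 0, "rx": 0, "ry": 0, "rz": 0}, {"x": 0, "y": 0, "z": 0, "rx": 0, "ry": 0, "rz": 0}, {"x": 0, "y": 0, "z": 0, "rx": 0, "ry": 0, "rz": 0}, {"x": 0, "y": 0, "z": 0, "rx": 0, "ry": 0, "rz": 0}, {"x": 0, "y": 0, "z": 0, "rx": 0, "ry": 0, "rz": 0}, {"x": 0, "y": 0, "z": 0, "rx": 0, "ry": 0, "rz": 0}, {"x": 0, "y": 0, "z": 0, "rx": 0, "ry": 0, "rz": 0}], gripper=1)

```text
t: 9.85
ee_pos: [0.4286, 0.1357, 0.0738]
ee_rot: [-2.296, -2.145, 0.0]
contact_force: [-1.2, -0.4, 1.7]
finger_gap: 0.0414
grip_force: 25.0
```

```bash
python3 -c "
from h import *
st()"
```

```text
t 9.85 pos [42.86 13.57  7.38] yaw -3.89 z [-0.  0. -1.] gap 41.4 F [-1.2 -0.4  1.7] grip 25.0
```

Call:
play_rows(targets=[{"x": 0, "y": 0, "z": 4, "rx": 0, "ry": 0, "rz": 0}, {"x": 0, "y": 0, "z": 8, "rx": 0, "ry": 0, "rz": 0}, {"x": 0, "y": 0, "z": 9, "rx": 0, "ry": 0, "rz": 0}])

```text
t: 10.15
ee_pos: [0.4298, 0.1358, 0.1668]
ee_rot: [2.293, 2.142, 0.007]
contact_force: [0.1, -0.6, -2.5]
finger_gap: 0.0416
grip_force: 25.0
```

```bash
cat >> h.py <<'E'
def gauge(cam,a):
    x0,y0,x1,y1={"top":(300,160,370,218),"scene":(262,215,345,285)}[cam]
    g=cv2.cvtColor(a[y0:y1,x0:x1],cv2.COLOR_BGR2HSV)
    m=((g[...,2]<95)&(g[...,1]<110)).astype(np.uint8)
    m=cv2.morphologyEx(m,cv2.MORPH_OPEN,np.ones((3,3)))
    n,l,s,c=cv2.connectedComponentsWithStats(m);i=1+np.argmax(s[1:,4])
    k=max(cv2.findContours((l==i).astype(np.uint8),0,2)[0],key=len);e=cv2.fitEllipse(cv2.convexHull(k))
    c=np.array(e[0])+[x0,y0];return s[i,4],c,P(cam,c,.010),e[1]
E
python3 -c "
from h import *
st()
for cam in('top','scene'):
    print(cam,gauge(cam,cv2.imread(f'pics/{cam}0.png')))
    a=ctrl.get_image(cam)[:,:,::-1];cv2.imwrite(f'pics/{cam}4.png',a);print(cam,gauge(cam,a))"
```

```text
t 10.15 pos [42.98 13.58 16.68] yaw -3.88 z [ 0.006  0.    -1.   ] gap 41.6 F [ 0.1 -0.6 -2.5] grip 25.0
top (np.int32(534), array([329.11010933, 196.31271362]), array([ 0.5420323 , -0.24737957]), (28.38295555114746, 28.987756729125977))
top (np.int32(530), array([329.20217133, 196.32304382]), array([ 0.54200467, -0.24763177]), (28.22755241394043, 28.83835792541504))
scene (np.int32(496), array([300.39017105, 254.24149323]), array([ 0.54127557, -0.2455732 ]), (26.39810562133789, 28.51450538635254))
scene (np.int32(496), array([300.39017105, 254.24149323]), array([ 0.54127557, -0.2455732 ]), (26.39810562133789, 28.51450538635254))
```

Call:
play_rows(targets=[{"x": 5.6, "y": -19, "z": 0, "rx": 0, "ry": 0, "rz": 0}, {"x": 5.6, "y": -19, "z": 0, "rx": 0, "ry": 0, "rz": 0}, {"x": 5.6, "y": -19, "z": 0, "rx": 0, "ry": 0, "rz": 0}, {"x": 5.6, "y": -19, "z": 0, "rx": 0, "ry": 0, "rz": 0}, {"x": 11.2, "y": -38.3, "z": 0, "rx": 0, "ry": 0, "rz": 0}, {"x": 11.2, "y": -38.3, "z": 0, "rx": 0, "ry": 0, "rz": 0}, {"x": 11.2, "y": -38.3, "z": 0, "rx": 0, "ry": 0, "rz": 0}, {"x": 11.2, "y": -38.3, "z": 0, "rx": 0, "ry": 0, "rz": 0}])

```text
t: 11.05
ee_pos: [0.5399, -0.2482, 0.1609]
ee_rot: [-2.293, -2.141, 0.001]
contact_force: [0.6, 0.2, -1.9]
finger_gap: 0.0416
grip_force: 25.0
```

Call:
play_rows(targets=[{"x": 0, "y": 0, "z": 0, "rx": 0, "ry": 0, "rz": 0}, {"x": 0, "y": 0, "z": 0, "rx": 0, "ry": 0, "rz": 0}, {"x": 0, "y": 0, "z": 0, "rx": 0, "ry": 0, "rz": 0}])

```text
t: 11.35
ee_pos: [0.5398, -0.2453, 0.1622]
ee_rot: [-2.293, -2.143, 0.001]
contact_force: [-0.0, 0.1, -1.3]
finger_gap: 0.0414
grip_force: 25.0
```

```bash
python3 -c "
from h import *
st()"
```

```text
t 11.35 pos [ 53.98 -24.53  16.22] yaw -3.86 z [-0.003  0.002 -1.   ] gap 41.4 F [-0.   0.1 -1.3] grip 25.0
```

Call:
play_rows(targets=[{"x": 0, "y": 0, "z": -2.5, "rx": 0, "ry": 0, "rz": 0}, {"x": 0, "y": 0, "z": -4.3, "rx": 0, "ry": 0, "rz": 0}, {"x": 0, "y": 0, "z": -4.7, "rx": 0, "ry": 0, "rz": 0}, {"x": 0, "y": 0, "z": -4.9, "rx": 0, "ry": 0, "rz": 0}, {"x": 0, "y": 0, "z": -5.0, "rx": 0, "ry": 0, "rz": 0}, {"x": 0, "y": 0, "z": -5.1, "rx": 0, "ry": 0, "rz": 0}, {"x": 0, "y": 0, "z": -5.1, "rx": 0, "ry": 0, "rz": 0}])

```text
t: 12.05
ee_pos: [0.5407, -0.2466, 0.1138]
ee_rot: [2.294, 2.144, 0.001]
contact_force: [-0.1, 0.2, 2.2]
finger_gap: 0.0412
grip_force: 25.0
```

```bash
python3 -c "
from h import *
st()"
```

```text
t 12.05 pos [ 54.07 -24.66  11.38] yaw -3.89 z [ 0.001 -0.001 -1.   ] gap 41.2 F [-0.1  0.2  2.2] grip 25.0
```

Contact just as predicted at the tip; press 1 mm more, hold, then lift off toward the tray.

Call:
play_rows(targets=[{"x": 0, "y": 0, "z": -0.1, "rx": 0, "ry": 0, "rz": 0}, {"x": 0, "y": 0, "z": -0.15, "rx": 0, "ry": 0, "rz": 0}, {"x": 0, "y": 0, "z": -0.15, "rx": 0, "ry": 0, "rz": 0}, {"x": 0, "y": 0, "z": -0.15, "rx": 0, "ry": 0, "rz": 0}, {"x": 0, "y": 0, "z": -0.15, "rx": 0, "ry": 0, "rz": 0}])

```text
t: 12.55
ee_pos: [0.5408, -0.2469, 0.1135]
ee_rot: [2.293, 2.143, 0.001]
contact_force: [-3.3, 1.2, 13.6]
finger_gap: 0.0412
grip_force: 25.0
```

Call:
play_rows(targets=[{"x": 0, "y": 0, "z": 4, "rx": 0, "ry": 0, "rz": 0}, {"x": 0, "y": 0, "z": 6, "rx": 0, "ry": 0, "rz": 0}, {"x": -4, "y": -1, "z": 6, "rx": 0, "ry": 0, "rz": 0}, {"x": -8, "y": -2, "z": 6, "rx": 0, "ry": 0, "rz": 0}, {"x": -13.2, "y": -3.3, "z": 6, "rx": 0, "ry": 0, "rz": 0}, {"x": -13.2, "y": -3.3, "z": 6, "rx": 0, "ry": 0, "rz": 0}, {"x": -13.2, "y": -3.3, "z": 6, "rx": 0, "ry": 0, "rz": 0}])

```text
t: 13.25
ee_pos: [0.4078, -0.2799, 0.1718]
ee_rot: [2.297, 2.142, 0.0]
contact_force: [-0.1, -0.1, -2.2]
finger_gap: 0.0416
grip_force: 25.0
```

```bash
python3 -c "
from h import *
st()
for n in('scene','top'): cv2.imwrite(f'pics/{n}5.png',ctrl.get_image(n)[:,:,::-1])
a=cv2.imread('pics/scene5.png')[210:345,225:345]
cv2.imwrite('pics/a5.png',cv2.resize(a,None,fx=4,fy=4,interpolation=cv2.INTER_CUBIC))"
```

```text
t 13.25 pos [ 40.78 -27.99  17.18] yaw -4.01 z [ 0.001 -0.001 -1.   ] gap 41.6 F [-0.1 -0.1 -2.2] grip 25.0
```

View pics/a5.png

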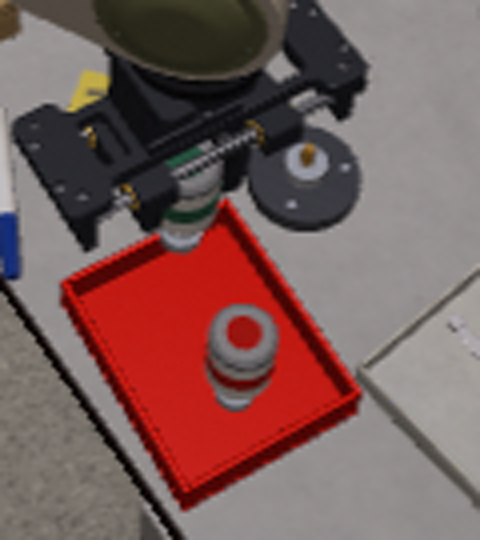

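The red cartridge stands in the tray (crop 243,355) and the green one hangs over the tray's other half; I'll set it down.

Call:
play_rows(targets=[{"x": 0, "y": 0, "z": -4, "rx": 0, "ry": 0, "rz": 0}, {"x": 0, "y": 0, "z": -8, "rx": 0, "ry": 0, "rz": 0}, {"x": 0, "y": 0, "z": -9.5, "rx": 0, "ry": 0, "rz": 0}, {"x": 0, "y": 0, "z": -9.9, "rx": 0, "ry": 0, "rz": 0}, {"x": 0, "y": 0, "z": -10.1, "rx": 0, "ry": 0, "rz": 0}, {"x": 0, "y": 0, "z": -10.2, "rx": 0, "ry": 0, "rz": 0}])

```text
t: 13.95
ee_pos: [0.4089, -0.2791, 0.0707]
ee_rot: [-2.294, -2.147, 0.001]
contact_force: [-6.9, 4.0, 19.4]
finger_gap: 0.0414
grip_force: 25.0
```

```bash
python3 -c "
from h import *
st()"
```

```text
t 13.95 pos [ 40.89 -27.91   7.07] yaw -3.79 z [-0.001 -0.    -1.   ] gap 41.4 F [-6.9  4.  19.4] grip 25.0
```

Call:
play_rows(targets=[{"x": 0, "y": 0, "z": 0.2, "rx": 0, "ry": 0, "rz": 0}, {"x": 0, "y": 0, "z": 0.2, "rx": 0, "ry": 0, "rz": 0}])

```text
t: 14.15
ee_pos: [0.4095, -0.2797, 0.0721]
ee_rot: [2.293, 2.144, 0.0]
contact_force: [-0.6, 0.9, -1.5]
finger_gap: 0.0413
grip_force: 25.0
```

Call:
play_rows(targets=[{"x": 0, "y": 0, "z": 0, "rx": 0, "ry": 0, "rz": 0}, {"x": 0, "y": 0, "z": 0, "rx": 0, "ry": 0, "rz": 0}, {"x": 0, "y": 0, "z": 0, "rx": 0, "ry": 0, "rz": 0}, {"x": 0, "y": 0, "z": 0, "rx": 0, "ry": 0, "rz": 0}, {"x": 0, "y": 0, "z": 4, "rx": 0, "ry": 0, "rz": 0}, {"x": 0, "y": 0, "z": 8, "rx": 0, "ry": 0, "rz": 0}, {"x": 0, "y": 0, "z": 11, "rx": 0, "ry": 0, "rz": 0}], gripper=-1)

```text
t: 14.85
ee_pos: [0.4085, -0.2796, 0.1834]
ee_rot: [2.294, 2.144, -0.0]
contact_force: [-0.2, 0.1, -0.6]
finger_gap: 0.0883
grip_force: 0.0
```

```bash
python3 -c "
from h import *
st()"
```

```text
t 14.85 pos [ 40.85 -27.96  18.34] yaw -3.89 z [ 0.001 -0.001 -1.   ] gap 88.3 F [-0.2  0.1 -0.6] grip 0.0
```

Call:
play_rows(targets=[{"x": 12, "y": 12, "z": 0, "rx": 0, "ry": 0, "rz": 8}, {"x": 12, "y": 12, "z": 0, "rx": 0, "ry": 0, "rz": 8}, {"x": 12, "y": 12, "z": 0, "rx": 0, "ry": 0, "rz": 8}, {"x": 12, "y": 12, "z": 0, "rx": 0, "ry": 0, "rz": 8}, {"x": 24.6, "y": 24.6, "z": 0, "rx": 0, "ry": 0, "rz": 16}, {"x": 24.6, "y": 24.6, "z": 0, "rx": 0, "ry": 0, "rz": 16}, {"x": 24.6, "y": 24.6, "z": 0, "rx": 0, "ry": 0, "rz": 16}, {"x": 24.6, "y": 24.6, "z": 0, "rx": 0, "ry": 0, "rz": 16}])

```text
t: 15.65
ee_pos: [0.656, -0.0305, 0.1808]
ee_rot: [-1.972, -2.445, -0.001]
contact_force: [-0.9, -0.5, 0.3]
finger_gap: 0.0881
grip_force: 0.0
```

Call:
play_rows(targets=[{"x": 0, "y": 0, "z": -3, "rx": 0, "ry": 0, "rz": 0}, {"x": 0, "y": 0, "z": -6, "rx": 0, "ry": 0, "rz": 0}, {"x": 0, "y": 0, "z": -6, "rx": 0, "ry": 0, "rz": 0}, {"x": 0, "y": 0, "z": -6, "rx": 0, "ry": 0, "rz": 0}])

```text
t: 16.05
ee_pos: [0.6545, -0.0336, 0.1218]
ee_rot: [-1.975, -2.443, 0.0]
contact_force: [0.5, -0.5, 1.5]
finger_gap: 0.0881
grip_force: 0.0
```

```bash
python3 -c "
from h import *
st()
for n in('scene','top'): cv2.imwrite(f'pics/{n}6.png',ctrl.get_image(n)[:,:,::-1])
p=np.array(ctrl.read_state()['ee_pos'])
print(proj('scene',(*p[:2],.09)),proj('scene',p-[0,0,.017]))
a=cv2.imread('pics/scene6.png')[115:225,225:345]
cv2.imwrite('pics/a6.png',cv2.resize(a,None,fx=5,fy=5,interpolation=cv2.INTER_CUBIC))"
```

```text
t 16.05 pos [65.45 -3.36 12.18] yaw 12.1 z [-0.  0. -1.] gap 88.1 F [ 0.5 -0.5  1.5] grip 0.0
[288.80490828 172.8421577 ] [289.22703576 169.16198491]
```

View pics/a6.png

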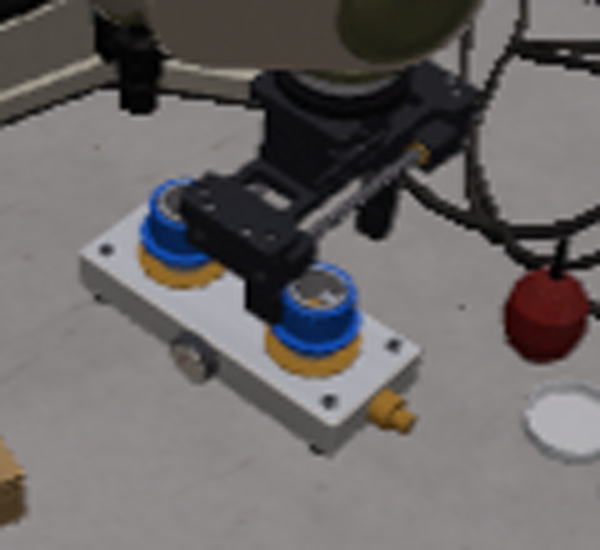

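Coupler 2's mouth (crop 320,288) projects within a pixel of the tool axis; descending over its sleeve.

Call:
play_rows(targets=[{"x": 0, "y": 0, "z": -2, "rx": 0, "ry": 0, "rz": 0}, {"x": 0, "y": 0, "z": -3.5, "rx": 0, "ry": 0, "rz": 0}, {"x": 0, "y": 0, "z": -4, "rx": 0, "ry": 0, "rz": 0}, {"x": 0, "y": 0, "z": -4, "rx": 0, "ry": 0, "rz": 0}])

```text
t: 16.55
ee_pos: [0.6546, -0.0336, 0.0819]
ee_rot: [1.975, 2.443, 0.0]
contact_force: [-0.1, 0.6, -0.8]
finger_gap: 0.0881
grip_force: 0.0
```

Call:
play_rows(targets=[{"x": 0, "y": 0, "z": 0, "rx": 0, "ry": 0, "rz": 0}, {"x": 0, "y": 0, "z": 0, "rx": 0, "ry": 0, "rz": 0}, {"x": 0, "y": 0, "z": 0, "rx": 0, "ry": 0, "rz": 0}, {"x": 0, "y": 0, "z": 0, "rx": 0, "ry": 0, "rz": 0}, {"x": 0, "y": 0, "z": 0, "rx": 0, "ry": 0, "rz": 0}, {"x": 0, "y": 0, "z": 0, "rx": 0, "ry": 0, "rz": 0}, {"x": 0, "y": 0, "z": 0, "rx": 0, "ry": 0, "rz": 0}, {"x": 0, "y": 0, "z": 0, "rx": 0, "ry": 0, "rz": 0}], gripper=1, squeeze=20)

```text
t: 17.35
ee_pos: [0.6567, -0.033, 0.0815]
ee_rot: [1.971, 2.44, 0.007]
contact_force: [13.2, 3.1, -5.1]
finger_gap: 0.045
grip_force: 20.0
```

```bash
python3 -c "
from h import *
st()"
```

```text
t 17.35 pos [65.67 -3.3   8.15] yaw 12.12 z [ 0.006  0.    -1.   ] gap 45.0 F [13.2  3.1 -5.1] grip 20.0
```

Call:
play_rows(targets=[{"x": 0.3, "y": 0.07, "z": 0, "rx": 0, "ry": 0, "rz": 0}, {"x": 0.3, "y": 0.07, "z": 0, "rx": 0, "ry": 0, "rz": 0}, {"x": 0.3, "y": 0.07, "z": 0, "rx": 0, "ry": 0, "rz": 0}])

```text
t: 17.65
ee_pos: [0.6569, -0.0329, 0.0813]
ee_rot: [-1.974, -2.443, 0.001]
contact_force: [-3.0, -1.1, 1.7]
finger_gap: 0.0448
grip_force: 20.0
```

```bash
python3 -c "
from h import *
st()"
```

```text
t 17.65 pos [65.69 -3.29  8.13] yaw 12.11 z [-0.001 -0.    -1.   ] gap 44.8 F [-3.  -1.1  1.7] grip 20.0
```

Call:
play_rows(targets=[{"x": -0.05, "y": 0, "z": -0.4, "rx": 0, "ry": 0, "rz": 0}, {"x": -0.05, "y": 0, "z": -0.8, "rx": 0, "ry": 0, "rz": 0}, {"x": -0.05, "y": 0, "z": -1.2, "rx": 0, "ry": 0, "rz": 0}, {"x": -0.05, "y": 0, "z": -1.45, "rx": 0, "ry": 0, "rz": 0}, {"x": -0.05, "y": 0, "z": -1.6, "rx": 0, "ry": 0, "rz": 0}, {"x": -0.05, "y": 0, "z": -1.6, "rx": 0, "ry": 0, "rz": 0}])

```text
t: 18.25
ee_pos: [0.6569, -0.0329, 0.0655]
ee_rot: [1.974, 2.443, -0.0]
contact_force: [-2.2, -1.8, 6.2]
finger_gap: 0.0453
grip_force: 20.0
```

```bash
python3 -c "
from h import *
st()"
```

```text
t 18.25 pos [65.69 -3.29  6.55] yaw 12.11 z [ 0. -0. -1.] gap 45.3 F [-2.2 -1.8  6.2] grip 20.0
```

Call:
play_rows(targets=[{"x": 0, "y": 0, "z": 0, "rx": 0, "ry": 0, "rz": 0}, {"x": 0, "y": 0, "z": 0, "rx": 0, "ry": 0, "rz": 0}, {"x": 0, "y": 0, "z": 0, "rx": 0, "ry": 0, "rz": 0}, {"x": 0, "y": 0, "z": 0, "rx": 0, "ry": 0, "rz": 0}, {"x": 0, "y": 0, "z": 2, "rx": 0, "ry": 0, "rz": 0}, {"x": 0, "y": 0, "z": 6, "rx": 0, "ry": 0, "rz": 0}, {"x": 0, "y": 0, "z": 11, "rx": 0, "ry": 0, "rz": 0}], gripper=-1, squeeze=25)

```text
t: 18.95
ee_pos: [0.656, -0.0325, 0.174]
ee_rot: [-1.972, -2.439, 0.003]
contact_force: [0.8, -0.7, 0.7]
finger_gap: 0.0879
grip_force: 0.0
```

```bash
python3 -c "
from h import *
st()"
```

```text
t 18.95 pos [65.6  -3.25 17.4 ] yaw 12.1 z [-0.005  0.002 -1.   ] gap 87.9 F [ 0.8 -0.7  0.7] grip 0.0
```

Call:
play_rows(targets=[{"x": -12, "y": 2.2, "z": 0, "rx": 0, "ry": 0, "rz": -8}, {"x": -12, "y": 2.2, "z": 0, "rx": 0, "ry": 0, "rz": -8}, {"x": -12, "y": 2.2, "z": 0, "rx": 0, "ry": 0, "rz": -8}, {"x": -23.6, "y": 4.5, "z": -2, "rx": 0, "ry": 0, "rz": -16}, {"x": -23.6, "y": 4.5, "z": -4, "rx": 0, "ry": 0, "rz": -16}, {"x": -23.6, "y": 4.5, "z": -4, "rx": 0, "ry": 0, "rz": -16}, {"x": -23.6, "y": 4.5, "z": -4, "rx": 0, "ry": 0, "rz": -16}])

```text
t: 19.65
ee_pos: [0.4176, 0.0133, 0.134]
ee_rot: [-2.292, -2.142, 0.004]
contact_force: [-0.1, -0.2, 0.0]
finger_gap: 0.0883
grip_force: 0.0
```

```bash
python3 -c "
from h import *
st()
a=ctrl.get_image('scene')[:,:,::-1];cv2.imwrite('pics/scene7.png',a)
p=np.array(ctrl.read_state()['ee_pos']);print(proj('scene',(*p[:2],.096)),gauge('scene',a))
cv2.imwrite('pics/a7.png',cv2.resize(a[125:225,185:325],None,fx=5,fy=5,interpolation=cv2.INTER_CUBIC))"
```

```text
t 19.65 pos [41.76  1.33 13.4 ] yaw -3.88 z [-0.005  0.001 -1.   ] gap 88.3 F [-0.1 -0.2  0. ] grip 0.0
[214.48877332 194.48111313] (np.int32(496), array([300.39017105, 254.24149323]), array([ 0.54127557, -0.2455732 ]), (26.39810562133789, 28.51450538635254))
```

View pics/a7.png

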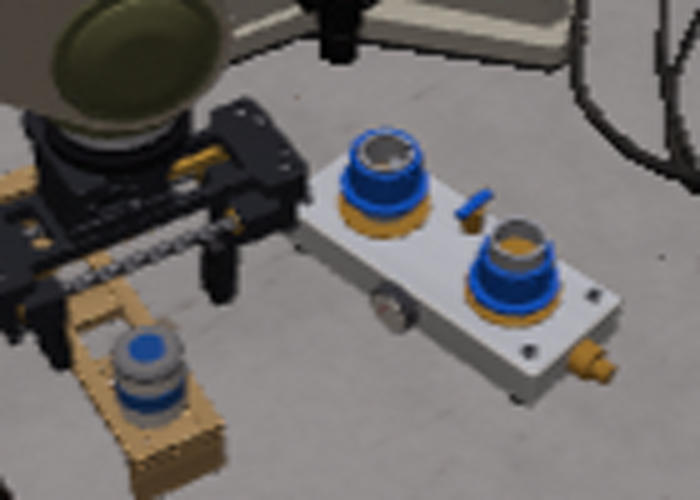

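Coupler 2's sleeve is held back (tube exposed at crop 518,245) and the blue cap lies under the tool (147,347). Grasping it.

Call:
play_rows(targets=[{"x": 0, "y": 0, "z": -3, "rx": 0, "ry": 0, "rz": 0}, {"x": 0, "y": 0, "z": -5.5, "rx": 0, "ry": 0, "rz": 0}, {"x": 0, "y": 0, "z": -6.2, "rx": 0, "ry": 0, "rz": 0}, {"x": 0, "y": 0, "z": -6.2, "rx": 0, "ry": 0, "rz": 0}])

```text
t: 20.1
ee_pos: [0.4217, 0.012, 0.0729]
ee_rot: [-2.295, -2.144, 0.001]
contact_force: [1.0, -0.2, -0.1]
finger_gap: 0.0884
grip_force: 0.0
```

Call:
play_rows(targets=[{"x": 0, "y": 0, "z": 0, "rx": 0, "ry": 0, "rz": 0}, {"x": 0, "y": 0, "z": 0, "rx": 0, "ry": 0, "rz": 0}, {"x": 0, "y": 0, "z": 0, "rx": 0, "ry": 0, "rz": 0}, {"x": 0, "y": 0, "z": 0, "rx": 0, "ry": 0, "rz": 0}, {"x": 0, "y": 0, "z": 0, "rx": 0, "ry": 0, "rz": 0}, {"x": 0, "y": 0, "z": 0, "rx": 0, "ry": 0, "rz": 0}, {"x": 0, "y": 0, "z": 0, "rx": 0, "ry": 0, "rz": 0}, {"x": 0, "y": 0, "z": 0, "rx": 0, "ry": 0, "rz": 0}], gripper=1)

```text
t: 20.9
ee_pos: [0.4209, 0.0123, 0.0733]
ee_rot: [2.296, 2.145, -0.0]
contact_force: [-1.0, 0.1, 3.3]
finger_gap: 0.0414
grip_force: 25.0
```

```bash
python3 -c "
from h import *
st()"
```

```text
t 20.9 pos [42.09  1.23  7.33] yaw -3.89 z [ 0. -0. -1.] gap 41.4 F [-1.   0.1  3.3] grip 25.0
```

Call:
play_rows(targets=[{"x": 0, "y": 0, "z": 4, "rx": 0, "ry": 0, "rz": 0}, {"x": 0, "y": 0, "z": 8, "rx": 0, "ry": 0, "rz": 0}, {"x": 0, "y": 0, "z": 9, "rx": 0, "ry": 0, "rz": 0}, {"x": 0, "y": 0, "z": 9, "rx": 0, "ry": 0, "rz": 0}])

```text
t: 21.3
ee_pos: [0.4213, 0.0122, 0.1645]
ee_rot: [2.294, 2.143, 0.003]
contact_force: [-0.1, 0.2, -2.7]
finger_gap: 0.0416
grip_force: 25.0
```

```bash
python3 -c "
from h import *
st()
for cam in('top','scene'):
    a=ctrl.get_image(cam)[:,:,::-1];print(cam,gauge(cam,a))"
```

```text
t 21.3 pos [42.13  1.22 16.45] yaw -3.89 z [ 0.003 -0.001 -1.   ] gap 41.6 F [-0.1  0.2 -2.7] grip 25.0
top (np.int32(524), array([329.08774948, 196.22424316]), array([ 0.54228062, -0.24732465]), (28.3476619720459, 28.745512008666992))
scene (np.int32(496), array([300.39017105, 254.24149323]), array([ 0.54127557, -0.2455732 ]), (26.39810562133789, 28.51450538635254))
```

Call:
play_rows(targets=[{"x": 6, "y": -13, "z": 0, "rx": 0, "ry": 0, "rz": 0}, {"x": 6, "y": -13, "z": 0, "rx": 0, "ry": 0, "rz": 0}, {"x": 6, "y": -13, "z": 0, "rx": 0, "ry": 0, "rz": 0}, {"x": 12, "y": -25.9, "z": 0, "rx": 0, "ry": 0, "rz": 0}, {"x": 12, "y": -25.9, "z": 0, "rx": 0, "ry": 0, "rz": 0}, {"x": 12, "y": -25.9, "z": 0, "rx": 0, "ry": 0, "rz": 0}, {"x": 12, "y": -25.9, "z": -2, "rx": 0, "ry": 0, "rz": 0}, {"x": 12, "y": -25.9, "z": -4, "rx": 0, "ry": 0, "rz": 0}])

```text
t: 22.2
ee_pos: [0.5405, -0.2477, 0.1204]
ee_rot: [-2.296, -2.141, 0.001]
contact_force: [-0.4, 0.5, -2.4]
finger_gap: 0.0414
grip_force: 25.0
```

Call:
play_rows(targets=[{"x": 0, "y": 0, "z": 0, "rx": 0, "ry": 0, "rz": 0}, {"x": 0, "y": 0, "z": 0, "rx": 0, "ry": 0, "rz": 0}, {"x": 0, "y": 0, "z": 0, "rx": 0, "ry": 0, "rz": 0}, {"x": 0, "y": 0, "z": 0, "rx": 0, "ry": 0, "rz": 0}])

```text
t: 22.6
ee_pos: [0.5412, -0.2467, 0.1241]
ee_rot: [2.294, 2.144, 0.0]
contact_force: [-0.3, -0.2, -1.8]
finger_gap: 0.0415
grip_force: 25.0
```

```bash
python3 -c "
from h import *
st()
a=ctrl.get_image('scene')[:,:,::-1];cv2.imwrite('pics/a8.png',cv2.resize(a[205:275,265:335],None,fx=8,fy=8,interpolation=cv2.INTER_CUBIC))
p=np.array(ctrl.read_state()['ee_pos']);q=lambda v:np.round((v-[265,205]+.5)*8,0)
print(q(proj('scene',p-[0,0,.0653])),q(proj('scene',(*p[:2],.048))),q(proj('scene',(*p[:2],.03))),q(proj('scene',p-[0,0,.0273])))"
```

```text
t 22.6 pos [ 54.12 -24.67  12.41] yaw -3.88 z [ 0.001 -0.001 -1.   ] gap 41.5 F [-0.3 -0.2 -1.8] grip 25.0
[304. 325.] [300. 342.] [295. 370.] [316. 262.]
```

View pics/a8.png

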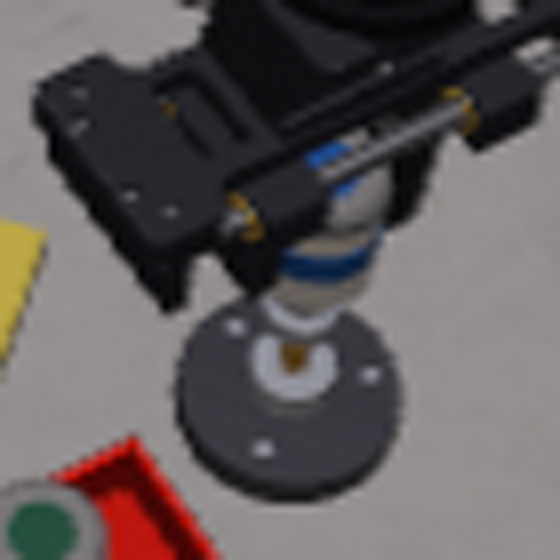

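Call:
play_rows(targets=[{"x": 0, "y": 0, "z": -0.9, "rx": 0, "ry": 0, "rz": 0}, {"x": 0, "y": 0, "z": -1.2, "rx": 0, "ry": 0, "rz": 0}, {"x": 0, "y": 0, "z": -1.3, "rx": 0, "ry": 0, "rz": 0}, {"x": 0, "y": 0, "z": -1.3, "rx": 0, "ry": 0, "rz": 0}])

```text
t: 23.05
ee_pos: [0.5408, -0.2467, 0.11]
ee_rot: [-2.295, -2.144, 0.0]
contact_force: [0.5, -0.0, -0.8]
finger_gap: 0.0414
grip_force: 25.0
```

```bash
python3 -c "
from h import *
st();print(ctrl.read_state()['moment'])"
```

```text
t 23.05 pos [ 54.08 -24.67  11.  ] yaw -3.9 z [-0.  0. -1.] gap 41.4 F [ 0.5 -0.  -0.8] grip 25.0
[-0.08726202  0.11129894 -0.0163145 ]
```

Already 3 mm below the tip with no force: the pin is in the bore. Continuing to the boss.

Call:
play_rows(targets=[{"x": 0, "y": 0, "z": -0.5, "rx": 0, "ry": 0, "rz": 0}, {"x": 0, "y": 0, "z": -1.0, "rx": 0, "ry": 0, "rz": 0}, {"x": 0, "y": 0, "z": -1.3, "rx": 0, "ry": 0, "rz": 0}, {"x": 0, "y": 0, "z": -1.45, "rx": 0, "ry": 0, "rz": 0}, {"x": 0, "y": 0, "z": -1.5, "rx": 0, "ry": 0, "rz": 0}, {"x": 0, "y": 0, "z": -1.5, "rx": 0, "ry": 0, "rz": 0}, {"x": 0, "y": 0, "z": -1.5, "rx": 0, "ry": 0, "rz": 0}, {"x": 0, "y": 0, "z": -1.5, "rx": 0, "ry": 0, "rz": 0}])

```text
t: 23.85
ee_pos: [0.541, -0.2468, 0.0954]
ee_rot: [2.295, 2.144, 0.0]
contact_force: [3.1, 0.2, -1.5]
finger_gap: 0.0413
grip_force: 25.0
```

```bash
python3 -c "
from h import *
st()"
```

```text
t 23.85 pos [ 54.1  -24.68   9.54] yaw -3.89 z [ 0. -0. -1.] gap 41.3 F [ 3.1  0.2 -1.5] grip 25.0
```

Call:
play_rows(targets=[{"x": 0, "y": 0, "z": -0.1, "rx": 0, "ry": 0, "rz": 0}, {"x": 0, "y": 0, "z": -0.1, "rx": 0, "ry": 0, "rz": 0}, {"x": 0, "y": 0, "z": -0.1, "rx": 0, "ry": 0, "rz": 0}, {"x": 0, "y": 0, "z": 0, "rx": 0, "ry": 0, "rz": 0}, {"x": 0, "y": 0, "z": 0, "rx": 0, "ry": 0, "rz": 0}])

```text
t: 24.35
ee_pos: [0.5407, -0.2467, 0.0953]
ee_rot: [-2.295, -2.145, 0.0]
contact_force: [2.9, -0.1, 1.6]
finger_gap: 0.0409
grip_force: 25.0
```

Call:
play_rows(targets=[{"x": 0, "y": 0, "z": 2, "rx": 0, "ry": 0, "rz": 0}, {"x": 0, "y": 0, "z": 5, "rx": 0, "ry": 0, "rz": 0}, {"x": 0, "y": 0, "z": 9, "rx": 0, "ry": 0, "rz": 0}, {"x": 5, "y": 10, "z": 9, "rx": 0, "ry": 0, "rz": 8}, {"x": 5, "y": 10, "z": 9, "rx": 0, "ry": 0, "rz": 8}, {"x": 11.6, "y": 21.4, "z": 9, "rx": 0, "ry": 0, "rz": 16}, {"x": 11.6, "y": 21.4, "z": 9, "rx": 0, "ry": 0, "rz": 16}, {"x": 11.6, "y": 21.4, "z": 9, "rx": 0, "ry": 0, "rz": 16}])

```text
t: 25.15
ee_pos: [0.6568, -0.0304, 0.1844]
ee_rot: [-1.972, -2.442, 0.003]
contact_force: [0.3, -1.1, -2.3]
finger_gap: 0.0411
grip_force: 25.0
```

Call:
play_rows(targets=[{"x": 0, "y": 0, "z": 0, "rx": 0, "ry": 0, "rz": 0}, {"x": 0, "y": 0, "z": 0, "rx": 0, "ry": 0, "rz": 0}, {"x": 0, "y": 0, "z": 0, "rx": 0, "ry": 0, "rz": 0}, {"x": 0, "y": 0, "z": 0, "rx": 0, "ry": 0, "rz": 0}])

```text
t: 25.55
ee_pos: [0.6563, -0.0341, 0.1851]
ee_rot: [-1.977, -2.441, 0.001]
contact_force: [0.3, -0.8, -1.9]
finger_gap: 0.0416
grip_force: 25.0
```

```bash
python3 -c "
from h import *
st()
a=ctrl.get_image('scene')[:,:,::-1];cv2.imwrite('pics/a9.png',cv2.resize(a[130:205,250:325],None,fx=8,fy=8,interpolation=cv2.INTER_CUBIC))
p=np.array(ctrl.read_state()['ee_pos']);q=lambda v:np.round((v-[250,130]+.5)*8,0)
print(q(proj('scene',p-[0,0,.0653])),q(proj('scene',(*p[:2],.09))))"
```

```text
t 25.55 pos [65.63 -3.41 18.51] yaw 12.0 z [-0.001 -0.    -1.   ] gap 41.6 F [ 0.3 -0.8 -1.9] grip 25.0
[324. 291.] [318. 346.]
```

View pics/a9.png

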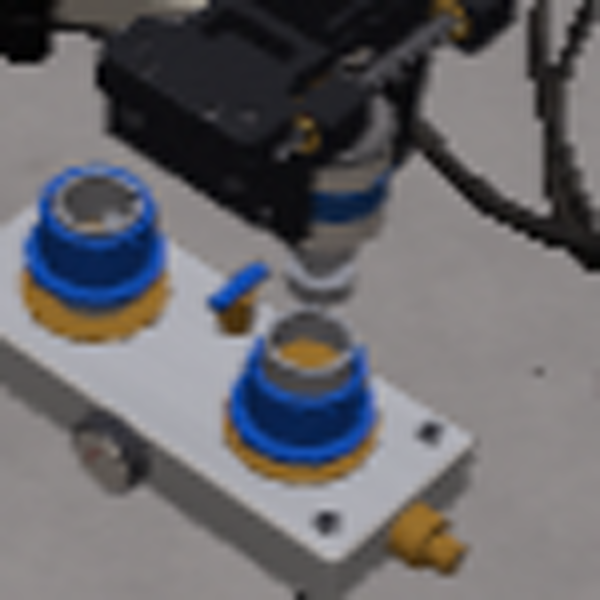

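Call:
play_rows(targets=[{"x": 0, "y": 0.05, "z": -2, "rx": 0, "ry": 0, "rz": 0}, {"x": 0, "y": 0.05, "z": -2.8, "rx": 0, "ry": 0, "rz": 0}, {"x": 0, "y": 0.05, "z": -3.2, "rx": 0, "ry": 0, "rz": 0}, {"x": 0, "y": 0.05, "z": -3.5, "rx": 0, "ry": 0, "rz": 0}, {"x": 0, "y": 0.05, "z": -3.5, "rx": 0, "ry": 0, "rz": 0}])

```text
t: 26.1
ee_pos: [0.6569, -0.0324, 0.1503]
ee_rot: [1.975, 2.443, -0.0]
contact_force: [0.5, 0.3, -1.1]
finger_gap: 0.0412
grip_force: 25.0
```

```bash
python3 -c "
from h import *
st()"
```

```text
t 26.1 pos [65.69 -3.24 15.03] yaw 12.1 z [ 0. -0. -1.] gap 41.2 F [ 0.5  0.3 -1.1] grip 25.0
```

Foot is 5 mm into the mouth, without force. Increasing grip and going deeper.

Call:
play_rows(targets=[{"x": 0, "y": 0, "z": -0.4, "rx": 0, "ry": 0, "rz": 0}, {"x": 0, "y": 0, "z": -0.8, "rx": 0, "ry": 0, "rz": 0}, {"x": 0, "y": 0, "z": -1.2, "rx": 0, "ry": 0, "rz": 0}, {"x": 0, "y": 0, "z": -1.6, "rx": 0, "ry": 0, "rz": 0}, {"x": 0, "y": 0, "z": -1.6, "rx": 0, "ry": 0, "rz": 0}], gripper=1, squeeze=45)

```text
t: 26.6
ee_pos: [0.6567, -0.0322, 0.1337]
ee_rot: [-1.974, -2.443, 0.0]
contact_force: [-0.1, 0.2, -1.5]
finger_gap: 0.0414
grip_force: 45.0
```

```bash
python3 -c "
from h import *
st()"
```

```text
t 26.6 pos [65.67 -3.22 13.37] yaw 12.11 z [-0.001  0.    -1.   ] gap 41.4 F [-0.1  0.2 -1.5] grip 45.0
```

Call:
play_rows(targets=[{"x": 0, "y": 0, "z": -0.4, "rx": 0, "ry": 0, "rz": 0}, {"x": 0, "y": 0, "z": -0.8, "rx": 0, "ry": 0, "rz": 0}, {"x": 0, "y": 0, "z": -1.1, "rx": 0, "ry": 0, "rz": 0}, {"x": 0, "y": 0, "z": -1.4, "rx": 0, "ry": 0, "rz": 0}, {"x": 0, "y": 0, "z": -1.55, "rx": 0, "ry": 0, "rz": 0}, {"x": 0, "y": 0, "z": -1.65, "rx": 0, "ry": 0, "rz": 0}, {"x": 0, "y": 0, "z": -1.7, "rx": 0, "ry": 0, "rz": 0}])

```text
t: 27.3
ee_pos: [0.657, -0.0322, 0.1174]
ee_rot: [1.975, 2.443, 0.0]
contact_force: [-1.9, -1.0, 5.5]
finger_gap: 0.041
grip_force: 45.0
```

```bash
python3 -c "
from h import *
st()
a=ctrl.get_image('scene')[:,:,::-1];cv2.imwrite('pics/a10.png',cv2.resize(a[130:205,250:325],None,fx=7,fy=7,interpolation=cv2.INTER_CUBIC))"
```

```text
t 27.3 pos [65.7  -3.22 11.74] yaw 12.11 z [ 0. -0. -1.] gap 41.0 F [-1.9 -1.   5.5] grip 45.0
```

View pics/a10.png

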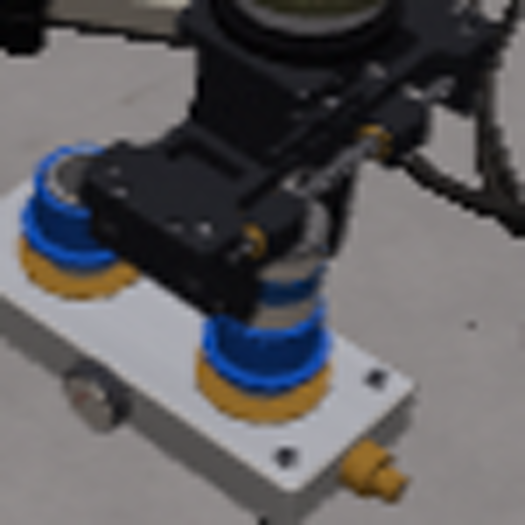

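The sleeve appears up (flange to brass spacing equals coupler 1's). Releasing and backing off.

Call:
play_rows(targets=[{"x": 0, "y": 0, "z": 0, "rx": 0, "ry": 0, "rz": 0}, {"x": 0, "y": 0, "z": 0, "rx": 0, "ry": 0, "rz": 0}, {"x": 0, "y": 0, "z": 0, "rx": 0, "ry": 0, "rz": 0}, {"x": 0, "y": 0, "z": 0, "rx": 0, "ry": 0, "rz": 0}, {"x": 0, "y": 0, "z": 3, "rx": 0, "ry": 0, "rz": 0}, {"x": 0, "y": 0, "z": 7, "rx": 0, "ry": 0, "rz": 0}, {"x": -4, "y": 0, "z": 11, "rx": 0, "ry": 0, "rz": 0}, {"x": -8, "y": 0, "z": 11, "rx": 0, "ry": 0, "rz": 0}], gripper=-1)

```text
t: 28.15
ee_pos: [0.5779, -0.0326, 0.2309]
ee_rot: [1.97, 2.438, 0.005]
contact_force: [0.7, 0.0, 0.4]
finger_gap: 0.0881
grip_force: 0.0
```

Call:
play_rows(targets=[{"x": -5, "y": 4, "z": 0, "rx": 0, "ry": 0, "rz": 0}, {"x": -10, "y": 8, "z": 0, "rx": 0, "ry": 0, "rz": 0}, {"x": -15, "y": 11, "z": 0, "rx": 0, "ry": 0, "rz": 0}, {"x": -15, "y": 11, "z": 0, "rx": 0, "ry": 0, "rz": 0}, {"x": -15, "y": 11, "z": 0, "rx": 0, "ry": 0, "rz": 0}])

```text
t: 28.65
ee_pos: [0.4237, 0.0796, 0.2277]
ee_rot: [-1.971, -2.445, 0.0]
contact_force: [-0.4, 0.3, 0.5]
finger_gap: 0.0881
grip_force: 0.0
```

```bash
python3 -c "
from h import *
st()
a=ctrl.get_image('scene')[:,:,::-1];cv2.imwrite('pics/a11.png',cv2.resize(a[135:335,210:350],None,fx=3,fy=3,interpolation=cv2.INTER_CUBIC))
q=lambda v:np.round((v-[210,135]+.5)*3,0)
for z in(.053,.088,.091,.141):print(z,q(proj('scene',(.657,-.0322,z))))"
```

```text
t 28.65 pos [42.37  7.96 22.77] yaw 12.26 z [-0.001  0.    -1.   ] gap 88.1 F [-0.4  0.3  0.5] grip 0.0
0.053 [236. 138.]
0.088 [238. 115.]
0.091 [239. 113.]
0.141 [243.  78.]
```

View pics/a11.png

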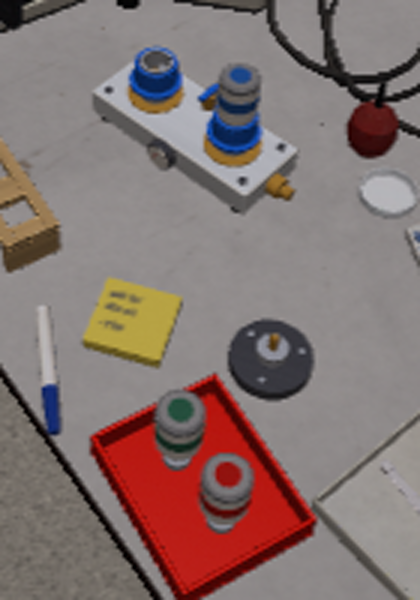

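The picture shows blue locked in coupler 2 (cap 239,76, as predicted for full depth), both sleeves up, red and green standing in the tray, and the note block and marker unmoved. Handing in.

```bash
python3 -c "
from plant import ctrl
print(ctrl.finish_job())"
```

```text
the job is handed in; nothing more can be done
None
```

I handed the job in at about 29 s: red and green both stopped on the pin tip and stand in the red tray. Blue slid down onto the boss and is locked in coupler 2, both sleeves are up, yellow was not in the scene, and no verdict came back.

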